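Lock the end leg of the sharpening-stone rack

ROBOT

A 6-joint arm with a two-finger parallel gripper is mounted at the origin on a cart in front of the work surface, level with it; the furniture and walls round the work are solid. World frame = base frame: x ahead of the robot, y to its left, z up, the work surface at z = 0. Lengths are in m, angles in rad, forces in N, time in s.
With the tool pointing down it reaches from about 0.225 to 0.875 m from the base axis. Payload 3.4 kg.
Tool frame: the origin (TCP) lies between the finger pads; the fingertips stand bot.tip_reach ahead of it and the grasp point (between the pads) lies 11 mm behind it (bot.tip_reach is the distance from the TCP to the fingertips, in m); z points along the fingers, y is the line along which they close (so a half turn about z gives the same grasp; the last joint's range is limited). The gripper opens to 85 mm and grips with 20 to 120 N. Pads are 22 mm wide; open, the fingers measure 114 mm over their backs; the gripper's body (76 mm by 85 mm) begins 54 mm behind the grasp point. The pads swing forward as they close: fully open they stand 13 mm farther back than shut.
Start: joints at [1.066, 0.276, 1.505, -0, 1.361, -0.121], TCP at [0.215, 0.533, 0.239] pointing down, gripper open.
Joint ranges: [-2.89, 2.89], [-0.75, 2.08], [0.22, 2.7], [-1.18, 4.32], [0.11, 2.71], [-2.7, 2.7]. Speed limits (rad/s): [2.57, 2.57, 3.14, 3.14, 3.14, 3.14].

INTERFACE

Orientations are given as a 3x3 rotation matrix whose columns are the frame's x, y, z axes.
In Python, from plant import telemetry, viewer, bot gives the robot as it stands.
- The arm moves only by the tool apply_moves, never from a script. Its argument "deltas" is one flat list of numbers, 6 for each row, row after row: the shift along the world's x, y, z in cm, then the turn, a rotation vector about the world's x, y, z in rad. In form: [dx, dy, dz, ax, ay, az, dx, dy, dz, ax, ay, az, ...]. A call has exactly 8 rows; each row shifts and turns the commanded pose from where the row before left it; what a row does not reach is not made up. A row lasts 1/12 s, in which the tool goes at most 41.7 mm and 7.16 degrees, less where a joint would pass 70% of its speed; a pose out of reach is approached as far as the arm can. A call with a gripper value outside its range is refused whole. "grip" is the finger opening in cm, from 0 to 8.54, set as the call begins (left out, the last holds). The fingers move at their own pace and stop on an object; the grip force is fixed at half the most. Time passes only in rows, so rows that do not move let the fingers close, or fill a call up. It gives the time, the measured TCP pose, the force, the opening and the grip force at its end, in the units of the state.
- telemetry.sense(): the state, without advancing time (a new reading comes with each control period).
- viewer.grab_frame(name): name is "scene" or "top" or "wrist"; returns (picture, depth): 420x560x3 uint8, blue, green, red; 420x560 float32, m along the optical axis (not along the pixel's ray), 0 where there is no reading.
- viewer.camera_info(name): a dict with "intrinsics" (3x3 intrinsics, pixels), "k1" (the pictures are not rectified: a ray, as slopes to the right and down, at radius r is drawn at 1 + k1 r^2 times it, then the intrinsics apply), "xyz" and "orientation" of the camera in the world. Camera axes: x right, y down, z forward; pixel columns grow to the right and rows downward; lengths in m; the calibration is good to about 2 mm. A picture is of the moment at which its call begins: read the wrist's pose just before it. camera_info takes no time and is no camera call; for the wrist camera it gives the pose at the moment of the call.
- bot.close_job(): hands the job in; it is judged then, once.
The state is a dict: "time": time; "q": joint angles; "joint_velocities": joint speeds; "tau": joint torques, N m; "tcp_pos": TCP position; "ee_rot": TCP orientation; "wrist_force": force on the tool from outside, world axes, zero at the start; "moment": the same for the moment, N m; "opening": finger opening in m; "gripper_force": force on a finger pad.
Only numpy, scipy, OpenCV 4.12 (cv2) and the standard library are available. Lean on these libraries where they do the work, as an engineer would, in place of code of your own. Each camera call takes 0.05 s, during which the arm holds its last target. There are 200 camera calls.

TASK

Stand the loose sharpening stone on its long edge in the free front slot of the stone rack, like the two already there. Then, with its cam lever still open, slide the rack's end leg along the rail until its face is at the long mark, hold it there by its fixed horn and pinch the cam lever fully shut against the horn. Finish with the gripper still holding horn and lever pinched together, the leg on the mark; leave the other stones and the things round about as they are.

Things in the scene. Friction and masses are not known exactly. Their poses are not given: they have to be found in the camera images.
- rack: low rack screwed to the bench, 361 x 128 mm; origin: centre of underside; x along the rail to the leg's end, y across, z up. Rail y -20..20, top z 20 (mm). Two wooden combs, 20 thick, at x -158 and -62, teeth tops z 50, form 3 slots along x at y -42 (free), 0, 42: 14.5 wide, 22 at the mouth, floor z 28. Fixed end plate: inner face x -174, top z 71. Between the combs only the rail.
- free_slot (a point): middle of the floor of the free slot (the one at y = -42 mm in the rack's frame, nearest the robot), halfway along where a stone belongs (x = -94.5, z = 28); axes as the rack's
- stone: the loose sharpening stone: two-layered grey and white slab 150 x 12.5 x 50 mm, 0.18 to 0.35 kg, standing on its long edge on a rubber mat 3 mm thick. Origin: middle of its lower edge face; x along its 150 mm, y through its 12.5 mm thickness, z up (50 mm). It may stand either way round. Its middle goes to point free_slot.
- stone_mid: a like stone standing in the middle slot; leave it. Origin and axes as those of the loose stone
- stone_rear: a like stone standing in the rear slot; leave it. Origin and axes as those of the loose stone
- length_mark (a point): the long black mark across the rail's top (at x = -15 mm, z = 20 in the rack's frame); the other graduations are short ticks at one side of the rail
- leg_face (a point): foot of the leg's face that looks at the stones, on the rail's top; the leg is on the mark when this point coincides with length_mark. Axes as the rack's: +x away from the stones
- leg (a joint): slide of the end leg, m: 0 on the long mark, positive away from the stones (-0.02 to 0.075), starts 0.035 to 0.065. Upright aluminium plate 6 mm thick, 126 wide, top z 87, on a saddle 120 long, 52 wide, top z 33.5 (rack frame); 0.5 kg. Lever open: slides with 3 N friction, stays where left. Pushing the lever alone shoves the leg along
- horn: the leg's fixed grip, an upright aluminium post on the saddle, 10 mm thick along the rail, 26 wide. Origin: centre of its foot, 105 mm from the leg's face, away from the stones, at z 33.5 (a foot block 16 mm thick rises 8 mm above it); top z 91.5. Axes as the rack's: x away from the stones. Free space beyond its outer (+x) face
- cam_lever (a joint): angle of the leg's cam lever, rad: 0 fully shut = upright along the horn's inner side; positive = leaning from the horn towards the leg's plate; starts 0.40 to 0.60. Its pin lies across the rail, 90 mm from the leg's face, 37 mm above the bench. It moves lightly (0.06 N m) to about 0.25, then its cam bites on the rail and needs about 10 N 40 mm above the pin; shut, it stays and locks the leg
- lever_handle: the black lever itself, 9 mm thick along the rail, 24 mm wide, reaching 63 mm from the pin. Origin on the pin, x and z turn with the lever (z along the lever). Shut, its inner (-x) face is 10.5 mm from the horn's inner face and 20.5 mm from the horn's outer face: that is the width of the pinch
- lever_tip (a point): near the free end of the lever, mid thickness, 60 mm from the pin
- mat: rubber mat 180 x 60 x 3 mm fixed on the bench, under the loose stone. Origin: centre of its underside
- mug: white dotted mug, 91 mm tall; bystander
- file_guide: blue edge-filing guide, 44 x 100 x 34 mm; bystander
- wax_violet: violet block of wax, 35 x 75 x 22 mm; bystander
- wax_yellow: yellow block of wax, 34 x 59 x 20 mm; bystander
- tape_roll: roll of black tape, 62 mm across, 19 mm high; bystander

How it is judged:
By the outcome, as a careful person would: the job done as asked, in the order asked, and still so for the second after the job is handed in, while the arm keeps its last pose, push and grip.
It also fails if it takes over 51 s, if anything falls off the work surface, if the arm or the gripper's body presses on something with over 40 N, if the wrist force passes 120 N, or if a joint passes its speed limit or range.

## Working session

There is one attempt and no reset: what is moved stays moved. The work goes in short steps, Python scripts to look and compute and a tool call to move; the robot and the scene stay as the last step left them, time stands still between calls to the robot, and variables do not carry over. Pictures are saved under pics/ and viewed, at most 14 in all, crops included, and the job is handed in when it is done.

Besides the shell and the picture viewer there is one more tool, called after ">>>" as name(argument=value, ...) on one line, values as JSON. apply_moves: Moves the arm, as the interface text tells. Its arguments: {"type":"object","properties":{"deltas":{"type":"array","items":{"type":"number"}},"grip":{"type":"number"}},"required":["deltas"]}

```bash
mkdir -p pics; ls
cat > h.py <<'E'
import numpy as np, cv2
from plant import telemetry, viewer, bot
def info(n):
    c=viewer.camera_info(n); return np.array(c["intrinsics"]),c["k1"],np.array(c["xyz"]),np.array(c["orientation"])
def ray(ci,uv):
    K,k1,p,R=ci
    d=cv2.undistortPoints(np.array(uv,float).reshape(-1,1,2),K,np.array([k1,0,0,0.])).reshape(-1,2)
    return np.c_[d,np.ones(len(d))]
def onplane(ci,uv,z):
    d=ray(ci,uv)@ci[3].T; return ci[2]+d*((z-ci[2][2])/d[:,2])[:,None]
def atdepth(ci,uv,dep):
    return ci[2]+(ray(ci,uv)*np.array(dep)[:,None])@ci[3].T
def proj(ci,P):
    K,k1,p,R=ci
    c=(np.array(P,float).reshape(-1,3)-p)@R
    s=c[:,:2]/c[:,2:]; r2=(s**2).sum(1,keepdims=True); s=s*(1+k1*r2)
    return s@K[:2,:2].T+K[:2,2]
def cloud(ci,dep):
    v,u=np.mgrid[0:dep.shape[0],0:dep.shape[1]]
    P=atdepth(ci,np.c_[u.ravel(),v.ravel()],dep.ravel()); return P.reshape(dep.shape+(3,))
E
python3 - <<'E'
from h import *
s=telemetry.sense(); print(s["time"],s["tcp_pos"],s["ee_rot"],s["opening"],bot.tip_reach)
for n in("scene","top","wrist"):
    ci=info(n); im,d=viewer.grab_frame(n); np.savez(f"pics/{n}0.npz",im=im,d=d,K=ci[0],k1=ci[1],p=ci[2],R=ci[3])
    print(n,ci, (d>0).mean()); cv2.imwrite(f"pics/{n}0.png",im)
E
```

```text
pics
0.0 [0.21507736 0.53269833 0.23843453] [[-9.27274094e-01  3.74382162e-01 -8.66798226e-04]
 [ 3.74383122e-01  9.27272616e-01 -1.66505971e-03]
 [ 1.80389606e-04 -1.86848136e-03 -9.99998238e-01]] 0.08557926336845288 0.008
scene (array([[517.55129647,   0.        , 281.97321492],
       [  0.        , 517.55129647, 214.03604371],
       [  0.        ,   0.        ,   1.        ]]), -0.1236389392214806, array([0.70070404, 0.60467885, 1.0441356 ]), array([[-0.9676247 ,  0.20532926, -0.14677309],
       [ 0.25231018,  0.77199574, -0.58340565],
       [-0.00648205, -0.60155006, -0.79880881]])) 0.9960969387755102
top (array([[386.60150073,   0.        , 281.93821177],
       [  0.        , 386.60150073, 212.93016856],
       [  0.        ,   0.        ,   1.        ]]), 0.02557436842562931, array([ 0.33781556, -0.07172007,  0.94614763]), array([[-2.70868452e-02, -9.78328483e-01,  2.05279521e-01],
       [-9.99612446e-01,  2.78285826e-02,  7.26557858e-04],
       [-6.42345035e-03, -2.05180284e-01, -9.78703117e-01]])) 0.996062925170068
wrist (array([[302.81067927,   0.        , 280.12439723],
       [  0.        , 302.81067927, 212.03501295],
       [  0.        ,   0.        ,   1.        ]]), -0.014082742566469566, array([0.15038603, 0.56050383, 0.37254425]), array([[ 0.37340599,  0.8915901 ,  0.2561934 ],
       [ 0.92766727, -0.3585301 , -0.10435329],
       [-0.00118732,  0.27662837, -0.96097624]])) 0.9961011904761905
```

View pics/scene0.png

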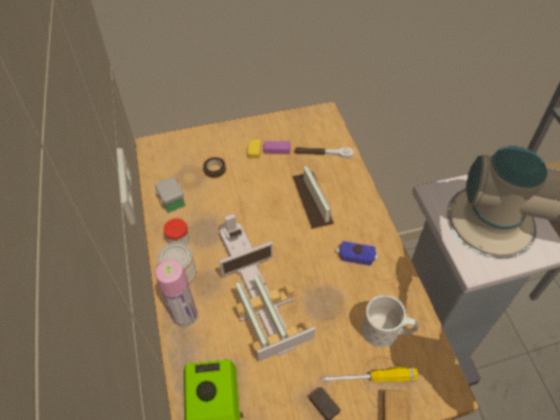

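View pics/top0.png

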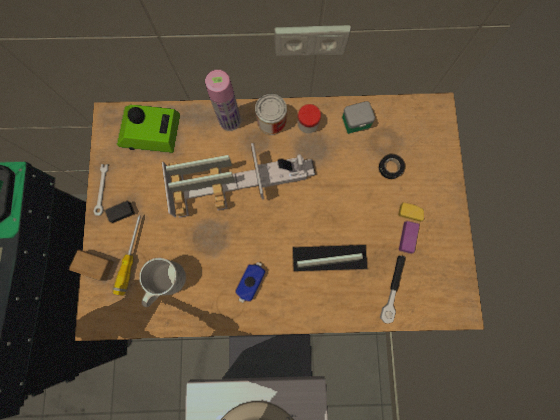

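The scene shows the rack with its plate at lower left, its leg at (245,258) and its horn at (232,225). The top view shows the rack's end plate at (167,188), the leg plate at (259,170), the horn and lever at about (290,165), and the loose stone on the mat from (297,263) to (362,257). Next I'll take points from both views.

```bash
cat > m1.py <<'E'
from h import *
C={}
for n in("top","scene"):
    f=np.load(f"pics/{n}0.npz"); ci=(f["K"],float(f["k1"]),f["p"],f["R"]); C[n]=(f["im"],cloud(ci,f["d"]),ci)
def rect(P): 
    (c,s,a)=cv2.minAreaRect((P[:,:2]*1000).astype(np.float32)); return np.round(c,1),np.round(s,1),round(a,2)
for n,(im,P,ci) in C.items():
    z=P[...,2]; b=im.astype(int)
    print(n,"table z",np.median(z[(abs(z)<.02)]))
    lab,k=None,None
    m=((z>.035)&(z<.12)&(P[...,0]>.2)&(P[...,0]<.9)&(abs(P[...,1])<.5)).astype(np.uint8)
    nl,lab,st,ce=cv2.connectedComponentsWithStats(m)
    for i in range(1,nl):
        if st[i,4]<40: continue
        Q=P[lab==i]; print(st[i],Q.mean(0).round(4),"zmax",np.percentile(Q[:,2],[5,50,95]).round(4),rect(Q))
im,P,ci=C["top"]
cv2.imwrite("pics/rackc.png",cv2.resize(im[120:285,150:380],None,fx=3.4,fy=3.4,interpolation=cv2.INTER_CUBIC))
E
python3 m1.py
```

```text
top table z 0.00023696161041619757
[ 226   64  235   27 4196] [ 0.8548 -0.2286  0.0796] zmax [0.0397 0.0807 0.1168] (array([ 854.7, -224. ]), array([  7.7, 551.6]), 0.15)
[  34   72  174   23 3026] [0.8547 0.3044 0.0798] zmax [0.0401 0.0807 0.1164] (array([854.5, 298.3]), array([  8.3, 403.4]), 0.02)
[255  93  31  36 901] [ 0.7781 -0.0493  0.0693] zmax [0.045  0.0719 0.0774] (array([784.1, -48.9]), array([73.5, 78.3]), 88.5)
[212  99  27  26 376] [0.7676 0.0544 0.0792] zmax [0.0408 0.0809 0.1157] (array([773.2,  56.9]), array([26. , 56.3]), 12.48)
[344 101  31  27 619] [ 0.77   -0.2693  0.0531] zmax [0.0443 0.054  0.0569] (array([ 772.1, -271. ]), array([59. , 67.5]), 14.03)
[ 120  104   57   42 1881] [0.7549 0.2512 0.0571] zmax [0.0398 0.0526 0.1029] (array([762.3, 259.9]), array([128.7,  97.1]), 81.38)
[297 104  25  24 456] [ 0.7711 -0.1444  0.054 ] zmax [0.0444 0.0551 0.0578] (array([ 774.4, -144.7]), array([56.4, 59.1]), 28.42)
[251 143  16  56 225] [ 0.6235 -0.0167  0.0735] zmax [0.0364 0.085  0.0887] (array([628.9, -21.1]), array([124. ,  22.4]), 9.2)
[ 162  155   72   61 2035]
[... 1755 characters left out ...]
8 0.0798] (array([605.4, 123.1]), array([126.7, 163.9]), 9.51)
[283 283  10  13  90] [0.5571 0.0783 0.0467] zmax [0.037  0.0482 0.053 ] (array([556.8,  76.2]), array([15.6, 22.1]), 7.01)
[165 287  31  33 510] [0.7848 0.0812 0.0799] zmax [0.0402 0.0803 0.1168] (array([784.7,  75.4]), array([56.1, 27.2]), 14.58)
[ 363  295   55   47 1220] [0.3795 0.2083 0.068 ] zmax [0.0386 0.0706 0.091 ] (array([375.3, 204. ]), array([ 82.2, 100.2]), 89.77)
[ 184  359   53   61 2933] [0.7621 0.2593 0.0576] zmax [0.0446 0.0522 0.1033] (array([763.7, 255.7]), array([120.7,  99.4]), 82.02)
[385 390  26  30 374] [0.4163 0.3744 0.0366] zmax [0.0351 0.0364 0.0388] (array([416.4, 374.6]), array([57.9, 48.5]), 70.45)
```

View pics/rackc.png

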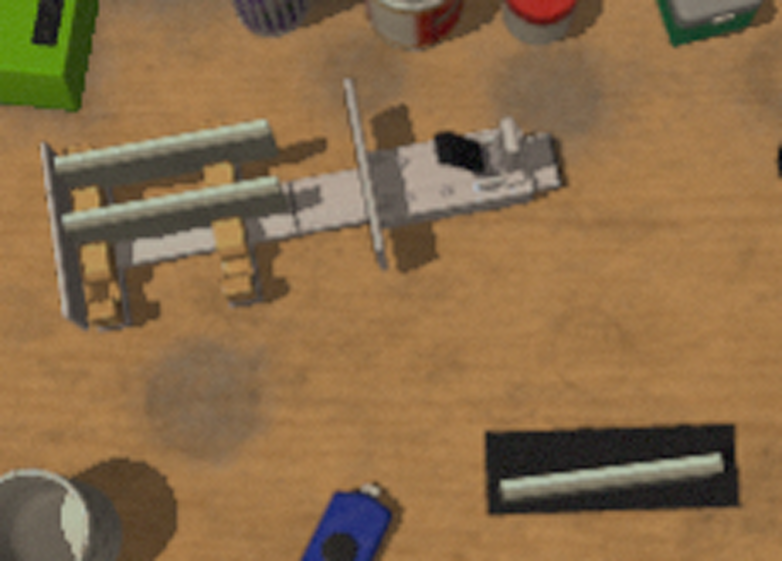

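The crop shows the free slot at the front, between comb notches (98,300) and (237,275). The horn is at (510,135), the lever at (460,150) and the long mark at (293,205). I'll fit the rack frame from the top surfaces.

```bash
cat > m2.py <<'E'
exec(open("m1.py").read().split("for n,(im,P,ci)")[0])
def line(Q):
    c=Q[:,:2].mean(0); u,s,vt=np.linalg.svd(Q[:,:2]-c,full_matrices=False); d=vt[0]; d=d*np.sign(d[0] if abs(d[0])>.6 else -d[1])
    t=(Q[:,:2]-c)@d; w=(Q[:,:2]-c)@[-d[1],d[0]]
    mid=c+d*(t.min()+t.max())/2
    return "mid",(mid*1e3).round(1),"ang",np.degrees(np.arctan2(d[1],d[0])).round(2),"len",((t.max()-t.min())*1e3).round(1),"w",(np.percentile(w,[3,97])*1e3).round(1),"z",np.median(Q[:,2]).round(4),len(Q)
a=np.radians(-80); ex=np.array([np.cos(a),np.sin(a)]); ey=np.array([-ex[1],ex[0]])
for n,(im,P,ci) in C.items():
    z=P[...,2]; X=P[...,0];Y=P[...,1]
    rk=(X>.5)&(X<.72)
    def go(name,m):
        nl,lab,st,ce=cv2.connectedComponentsWithStats(m.astype(np.uint8))
        for i in range(1,nl):
            if st[i,4]>25: print(n,name,*line(P[lab==i]))
    go("stones z78",rk&(z>.0745)&(z<.083)&(Y>.03)&(Y<.22))
    go("endpl z71",rk&(z>.066)&(z<.0745)&(Y>.17)&(Y<.23))
    go("leg z87",rk&(z>.082)&(z<.092)&(Y>-.06)&(Y<.03))
    go("horn z91",rk&(z>.087)&(z<.096)&(Y<-.06))
    go("comb z50",rk&(z>.045)&(z<.055)&(Y>.03)&(im[...,2].astype(int)-im[...,0]>50))
    go("loose z53",(abs(X-.414)<.05)&(z>.049)&(z<.058)&(Y<-.08)&(Y>-.27))
    dark=(im.max(2)<60)&(abs(X-.64)<.06)&(z>.04)&(Y<-.05)&(Y>-.13)
    go("lever",dark)
    if dark.any(): 
        Q=P[dark]; print("lever z",np.percentile(Q[:,2],[2,50,98]).round(4))
E
python3 m2.py
```

```text
top stones z78 mid [647.4 125.6] ang -80.52 len 149.1 w [-5.6  6.2] z 0.0779 329
top stones z78 mid [606.2 118.8] ang -80.54 len 148.7 w [-5.5  6. ] z 0.078 329
top endpl z71 mid [593.6 200. ] ang 9.15 len 126.0 w [-2.3  2.7] z 0.0705 131
top leg z87 mid [627.7 -13.9] ang 9.2 len 123.9 w [-2.9  3. ] z 0.0867 138
top horn z91 mid [ 609.8 -540.4] ang -0.03 len 218.4 w [-1.6  1.3] z 0.0915 199
top horn z91 mid [ 644.7 -114.2] ang 7.9 len 25.2 w [-4.4  4.2] z 0.0912 43
top horn z91 mid [638.  -69.7] ang 8.82 len 23.4 w [-6.2  6.2] z 0.0903 54
top comb z50 mid [716.3 234.5] ang -93.87 len 62.2 w [-4.   4.3] z 0.0501 83
top comb z50 mid [634.5  91.8] ang -75.8 len 20.0 w [-7.   7.4] z 0.0505 52
top comb z50 mid [619.5 185.8] ang -77.07 len 19.7 w [-7.1  8.8] z 0.0504 53
top comb z50 mid [589.7  84.2] ang 6.74 len 24.5 w [-9.3  9.1] z 0.0497 85
top comb z50 mid [574.6 177.6] ang 2.09 len 24.5 w [-8.7  8.7] z 0.0503 79
top comb z50 mid [555.1  78.7] ang -77.63 len 20.0 w [-5.9  7.7] z 0.0501 49
top comb z50 mid [539.7 172.6] ang -82.06 len 18.3 w [-6.6  7.5] z 0.0498 50
top loose z53 mid [ 4
[... 821 characters left out ...]
 mid [589.2  83.5] ang -119.06 len 26.8 w [-10.4  10.5] z 0.05 86
scene comb z50 mid [629.6  90.5] ang 17.91 len 27.2 w [-10.3   9.6] z 0.0499 108
scene comb z50 mid [666.8  95.7] ang -83.94 len 22.5 w [-7.2  6.8] z 0.0487 67
scene comb z50 mid [540.8 171.3] ang -66.62 len 18.8 w [-6.9  7. ] z 0.0495 55
scene comb z50 mid [575.6 177. ] ang 19.25 len 26.2 w [-8.6  8.5] z 0.0496 89
scene comb z50 mid [615.6 183.7] ang 13.7 len 25.5 w [-7.9  8.7] z 0.049 88
scene comb z50 mid [652.  190.1] ang -83.17 len 18.7 w [-7.4  6. ] z 0.0503 56
scene comb z50 mid [717.1 234.3] ang -93.86 len 63.4 w [-3.7  3.7] z 0.0503 89
scene loose z53 mid [ 415.2 -178. ] ang -84.83 len 153.7 w [-6.1  5.8] z 0.0525 230
```

Both views agree on the numbers:
- **Rack:** yaw is about -80.8°, and free_slot is at about (0.565, 0.111).
- **Leg:** it stands about 52 mm past the mark.
- **Loose stone:** its centre is at about (0.414, -0.178), its top is at z 0.053, and its normal is at 5.3°.

I'll move above the stone now.

>>> apply_moves(deltas=[1,-3.8,0,0,0,-0.068,1,-3.8,0,0,0,-0.068,1,-3.8,0,0,0,-0.068,1,-3.8,0,0,0,-0.068,1,-3.8,0,0,0,-0.068,1,-3.8,0,0,0,-0.068,1,-3.8,0,0,0,-0.068,1,-3.8,0,0,0,-0.068], grip=8.5)

```text
time: 0.82
tcp_pos: [0.295, 0.2274, 0.2392]
ee_rot: [[-0.598, 0.802, 0.0], [0.802, 0.598, -0.0], [-0.0, 0.0, -1.0]]
wrist_force: [0.4, -0.9, 0.7]
opening: 0.0852
gripper_force: 0.0
```

>>> apply_moves(deltas=[1,-3.8,0,0,0,-0.068,1,-3.8,0,0,0,-0.068,1,-3.8,0,0,0,-0.068,1,-3.8,0,0,0,-0.068,1,-3.8,0,0,0,-0.068,1,-3.8,0,0,0,-0.068,1,-3.8,-1,0,0,-0.068,1,-3.8,-1,0,0,-0.068])

```text
time: 1.48
tcp_pos: [0.3756, -0.077, 0.2196]
ee_rot: [[-0.095, 0.996, 0.002], [0.996, 0.095, -0.001], [-0.001, 0.002, -1.0]]
wrist_force: [1.8, 0.5, 0.6]
opening: 0.0851
gripper_force: 0.0
```

>>> apply_moves(deltas=[1,-3,-1.2,0,0,0,1,-3,-1.2,0,0,0,1,-3,-1.2,0,0,0,0.8,-1.2,-1.2,0,0,0,0,0,-1,0,0,0,0,0,0,0,0,0,0,0,0,0,0,0,0,0,0,0,0,0])

```text
time: 2.15
tcp_pos: [0.4132, -0.1765, 0.1617]
ee_rot: [[-0.099, 0.995, 0.0], [0.995, 0.099, 0.0], [-0.0, 0.0, -1.0]]
wrist_force: [0.4, 0.8, 0.0]
opening: 0.0849
gripper_force: 0.0
```

Run:
```python
exec(open("m2.py").read().split("a=np.radians")[0].replace("exec(","exec("))
ci=info("wrist"); im,d=viewer.grab_frame("wrist"); cv2.imwrite("pics/w1.png",im)
P=cloud(ci,d); m=(abs(P[...,0]-.414)<.03)&(abs(P[...,1]+.178)<.09)&(P[...,2]>.047)&(P[...,2]<.06)
print(line(P[m])); print("cam",ci[2])
```

```text
('mid', array([ 414.8, -175.7]), 'ang', np.float64(-84.33), 'len', np.float64(147.8), 'w', array([-5.5,  5.6]), 'z', np.float64(0.0524), 2419)
cam [ 0.40651314 -0.10531482  0.29568958]
```

View pics/w1.png

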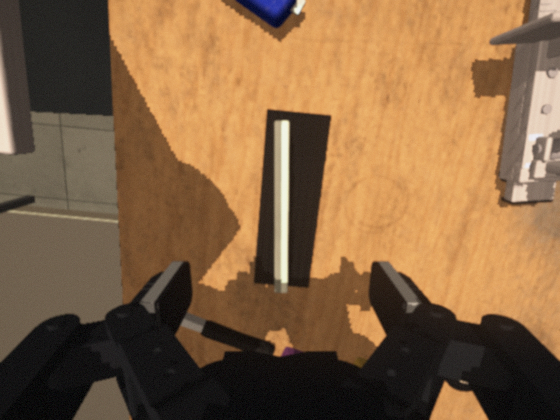

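The wrist view shows the stone from (281,121) to (281,290), centred between the fingers, at 5.7° as expected. I'll go down and grip.

>>> apply_moves(deltas=[0.15,0,-2.5,0,0,0,0,0,-2.5,0,0,0,0,0,-2.5,0,0,0,0,0,-2.5,0,0,0,0,0,-2.2,0,0,0,0,0,-1.5,0,0,0,0,0,0,0,0,0,0,0,0,0,0,0])

```text
time: 2.87
tcp_pos: [0.4149, -0.1764, 0.0247]
ee_rot: [[-0.1, 0.995, -0.0], [0.995, 0.1, 0.0], [0.0, -0.0, -1.0]]
wrist_force: [-0.3, -0.2, -0.3]
opening: 0.085
gripper_force: 0.0
```

>>> apply_moves(deltas=[0,0,0,0,0,0,0,0,0,0,0,0,0,0,0,0,0,0,0,0,0,0,0,0,0,0,0,0,0,0,0,0,0,0,0,0,0,0,0,0,0,0,0,0,0,0,0,0], grip=0.6)

```text
time: 3.53
tcp_pos: [0.4151, -0.177, 0.0248]
ee_rot: [[-0.099, 0.995, 0.001], [0.995, 0.099, -0.0], [-0.0, 0.001, -1.0]]
wrist_force: [-0.6, 0.3, 5.2]
opening: 0.0118
gripper_force: 59.5
```

>>> apply_moves(deltas=[0,0,1,0,0,0,0,0,2,0,0,0,0,0,2.5,0,0,0,0,0,2.5,0,0,0,0,0,2,0,0,0,0,0,1.2,0,0,0,1,2,0,0,0,0,1.2,2.4,0,0,0,0])

```text
time: 4.2
tcp_pos: [0.437, -0.1336, 0.1369]
ee_rot: [[-0.096, 0.995, 0.001], [0.995, 0.096, -0.001], [-0.001, 0.001, -1.0]]
wrist_force: [0.4, -1.1, -2.6]
opening: 0.0116
gripper_force: 58.8
```

>>> apply_moves(deltas=[1.6,3.2,0,0,0,0.01,1.8,3.6,0,0,0,0.01,1.9,3.6,0,0,0,0.01,1.9,3.6,0,0,0,0.01,1.9,3.6,0,0,0,0.01,1.9,3.6,0,0,0,0.01,1.8,3.2,0,0,0,0,0,0,0,0,0,0])

```text
time: 4.87
tcp_pos: [0.5683, 0.1173, 0.1355]
ee_rot: [[-0.162, 0.987, 0.004], [0.987, 0.162, 0.004], [0.004, 0.004, -1.0]]
wrist_force: [0.9, -0.9, -2.9]
opening: 0.0123
gripper_force: 58.9
```

Run:
```python
exec(open("m2.py").read().split("a=np.radians")[0])
s=telemetry.sense(); print(s["time"],s["tcp_pos"],s["ee_rot"][:,1],s["wrist_force"])
for n in("top","scene","wrist"):
    ci=info(n); im,d=viewer.grab_frame(n); cv2.imwrite(f"pics/{n}2.png",im); P=cloud(ci,d)
    tcp=telemetry.sense()["tcp_pos"]; z=P[...,2]; r=P[...,:2]-tcp[:2]
    m=(z>.12)&(z<.175)&(np.hypot(r[...,0],r[...,1])<.085)&((im.max(2).astype(int)>120))
    nl,lab,st,ce=cv2.connectedComponentsWithStats(m.astype(np.uint8))
    for i in range(1,nl):
        if st[i,4]>30: Q=P[lab==i]; print(n,st[i],np.percentile(Q[:,2],[2,98]).round(4),*line(Q))
```

```text
4.8667 [0.56826644 0.11732183 0.13550783] [0.98670435 0.16246979 0.00425453] [ 0.89091137 -0.92630804 -2.9221743 ]
top [199 178  28   5  45] [0.1614 0.1669] mid [577.4  73. ] ang -83.49 len 57.3 w [-2.2  2.5] z 0.1639 45
scene [286 275  22  44 426] [0.1214 0.1664] mid [561.3 148.5] ang -82.66 len 78.3 w [-8.8  5.4] z 0.1611 426
wrist [ 263  113   36  242 6835] [0.1612 0.1638] mid [561.2 138.9] ang -79.91 len 97.6 w [-5.6  5.5] z 0.1626 6835
```

>>> apply_moves(deltas=[-0.15,-0.3,-0.5,0,0,0,-0.15,-0.3,-1,0,0,0,0,0,-1.5,0,0,0,0,0,-1.5,0,0,0,0,0,-0.7,0,0,0,0,0,0,0,0,0,0,0,0,0,0,0,0,0,0,0,0,0])

```text
time: 5.68
tcp_pos: [0.5622, 0.1047, 0.0849]
ee_rot: [[-0.158, 0.988, 0.001], [0.988, 0.158, 0.0], [-0.0, 0.001, -1.0]]
wrist_force: [-0.3, 0.4, -1.6]
opening: 0.0121
gripper_force: 59.0
```

Run:
```python
exec(open("m2.py").read().split("a=np.radians")[0])
s=telemetry.sense(); print(s["time"],s["tcp_pos"],s["ee_rot"][:,1],s["wrist_force"])
T=[]
for n in("wrist","scene","top"):
    ci=info(n); im,d=viewer.grab_frame(n); np.savez(f"pics/{n}3.npz",im=im,d=d,K=ci[0],k1=ci[1],p=ci[2],R=ci[3]); P=cloud(ci,d); z=P[...,2]
    if n!="top":T.append(im)
    b=im.astype(int)
    wood=(z>.046)&(z<.054)&(P[...,0]>.52)&(P[...,0]<.7)&(P[...,1]>.06)&(P[...,1]<.2)
    st=(z>.105)&(z<.116)&(abs(P[...,0]-.565)<.04)&(abs(P[...,1]-.11)<.09)&(b.max(2)>110)
    for k,m in(("wood",wood),("stone",st)):
        nl,lab,s_,ce=cv2.connectedComponentsWithStats(m.astype(np.uint8))
        for i in range(1,nl):
            if s_[i,4]>30: print(n,k,s_[i],*line(P[lab==i]))
cv2.imwrite("pics/w3.png",np.vstack([cv2.resize(T[0],(400,300)),cv2.resize(T[1][200:380,200:440],(400,300))]))
```

```text
5.6833 [0.56224242 0.10473398 0.08485812] [0.98750249 0.15759921 0.00115084] [-0.33616513  0.36713416 -1.57457663]
wrist wood [247  90 128   3 230] mid [564.6 194.5] ang 9.4 len 65.9 w [-0.1  0.1] z 0.0503 230
wrist wood [344 103  14 196 642] mid [599.3 134.4] ang -80.39 len 118.2 w [-0.4  0.4] z 0.0502 642
wrist wood [ 406  102   35  209 1394] mid [641.1 137.8] ang -80.71 len 125.8 w [-0.6  0.6] z 0.0501 1394
wrist wood [247 104  27  39 678] mid [539.  174.5] ang -93.29 len 21.6 w [-5.1  5.5] z 0.0494 678
wrist wood [ 303  104   47   39 1738] mid [576.3 180.3] ang 6.66 len 26.4 w [-9.6  9.4] z 0.0493 1738
wrist wood [ 394  104   34   39 1166] mid [620.6 187.5] ang -81.13 len 20.0 w [-7.7  8.1] z 0.0494 1166
wrist wood [323 265  19  31 355] mid [600.3  88. ] ang -62.87 len 22.8 w [-4.2  5.1] z 0.0491 355
wrist wood [379 265  29  32 763] mid [636.1  93.4] ang -76.51 len 21.8 w [-7.6  7.9] z 0.0493 763
wrist stone [ 263  113   36  243 6933] mid [559.2 130.8] ang -80.09 len 98.4 w [-5.6  5.5] z 0.1124 6933
wrist stone [299 283   9  10  48] mid [569.4 116.8] ang -108.93 len 4.9 w [-1.1  
[... 563 characters left out ...]
28.0 w [-8.3  8.9] z 0.0496 94
scene wood [292 332  23  11  37] mid [555.5 195.7] ang 9.24 len 50.2 w [-1.   1.2] z 0.0492 37
scene wood [253 342   9  10  53] mid [651.7 190.6] ang -102.48 len 19.5 w [-6.8  7.2] z 0.0499 53
scene stone [287 283  20  35 227] mid [556.8 139. ] ang -82.74 len 78.6 w [-6.7  6. ] z 0.113 227
top wood [209 164  16  11  68] mid [641.6  85.4] ang -49.86 len 42.0 w [-9.6  7.2] z 0.0503 68
top wood [211 181  14   8  55] mid [601.2  80.8] ang -65.46 len 32.0 w [-8.   8.6] z 0.0506 55
top wood [215 200   9   7  49] mid [554.9  78.4] ang -87.52 len 19.3 w [-6.   6.9] z 0.05 49
top stone [209 186  27   7  71] mid [571.5  61.2] ang -81.42 len 59.0 w [-3.1  3.1] z 0.1136 71
```

View pics/w3.png

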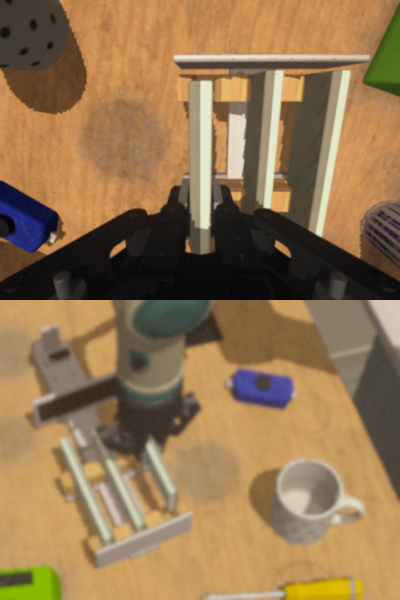

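The stone hangs straight over the front slot, parallel to the others, but it stands 3 mm short in x and 7 mm short in y. I'll correct that, then descend.

>>> apply_moves(deltas=[0.17,0.35,0,0,0,0,0.16,0.33,0,0,0,-0.002,0,0,0,0,0,0,0,0,0,0,0,0,0,0,-0.5,0,0,0,0,0,-0.5,0,0,0,0,0,0,0,0,0,0,0,0,0,0,0])

```text
time: 6.5
tcp_pos: [0.5645, 0.1119, 0.0736]
ee_rot: [[-0.156, 0.988, -0.002], [0.988, 0.156, -0.0], [0.0, -0.002, -1.0]]
wrist_force: [-0.7, -0.0, -2.6]
opening: 0.0119
gripper_force: 59.0
```

>>> apply_moves(deltas=[0.09,0,0,0,0,0.002,0,0,-0.4,0,0,0,0,0,-0.4,0,0,0,0,0,-0.4,0,0,0,0,0,-0.4,0,0,0,0,0,-0.4,0,0,0,0,0,-0.2,0,0,0,0,0,0,0,0,0])

```text
time: 7.17
tcp_pos: [0.5655, 0.1119, 0.0515]
ee_rot: [[-0.158, 0.987, -0.001], [0.987, 0.158, -0.0], [0.0, -0.001, -1.0]]
wrist_force: [-0.1, 0.1, -3.1]
opening: 0.012
gripper_force: 59.1
```

>>> apply_moves(deltas=[0,0,-0.1,0,0,0,0,0,-0.07,0,0,0,0,0,0,0,0,0,0,0,0,0,0,0,0,0,0,0,0,0,0,0,0,0,0,0,0,0,0,0,0,0,0,0,0,0,0,0])

```text
time: 7.83
tcp_pos: [0.5661, 0.112, 0.0507]
ee_rot: [[-0.158, 0.987, 0.0], [0.987, 0.158, 0.0], [-0.0, 0.0, -1.0]]
wrist_force: [0.3, 0.1, -3.1]
opening: 0.0119
gripper_force: 59.1
```

Run:
```python
exec(open("m2.py").read().split("a=np.radians")[0])
for n in("scene","wrist"):
    ci=info(n); im,d=viewer.grab_frame(n); P=cloud(ci,d); z=P[...,2]
    m=(z>.073)&(z<.083)&(abs(P[...,0]-.605)<.07)&(abs(P[...,1]-.13)<.085)&(im.max(2)>100)
    nl,lab,s_,ce=cv2.connectedComponentsWithStats(m.astype(np.uint8))
    for i in range(1,nl):
        if s_[i,4]>30: print(n,s_[i],*line(P[lab==i]))
```

```text
scene [255 275  11  13  75] mid [614.3  61.7] ang -76.84 len 34.0 w [-5.6  5.9] z 0.0789 75
scene [236 282  33  63 402] mid [647.  125.8] ang -80.82 len 151.0 w [-5.9  5.7] z 0.0778 402
scene [285 294  21  34 216] mid [560.5 145.8] ang -82.47 len 78.3 w [-6.7  6.1] z 0.079 216
scene [266 302  21  35 200] mid [601.4 150.6] ang -81.77 len 84.2 w [-5.5  5.4] z 0.0778 200
wrist [ 369  110   50  192 5885] mid [600.9 157.6] ang -80.37 len 74.0 w [-5.4  5.5] z 0.0774 5885
wrist [ 463  110   77  243 7358] mid [644.3 152.2] ang -80.3 len 99.0 w [-5.4  5.8] z 0.0773 7358
wrist [ 263  113   36  243 7030] mid [563.  138.2] ang -79.9 len 98.2 w [-5.7  5.5] z 0.0782 7030
wrist [299 282   9  11  54] mid [573.2 124.1] ang -108.08 len 5.5 w [-1.2  1. ] z 0.0793 54
wrist [385 337   7  12  58] mid [614.4 102.8] ang -62.94 len 6.6 w [-1.4  1.2] z 0.0773 58
```

>>> apply_moves(deltas=[-0.07,-0.05,0,0,0,0,0,0,-0.08,0,0,0,0,0,-0.05,0,0,0,0,0,0,0,0,0,0,0,0,0,0,0,0,0,0,0,0,0,0,0,0,0,0,0,0,0,0,0,0,0])

```text
time: 8.6
tcp_pos: [0.5654, 0.1115, 0.0498]
ee_rot: [[-0.158, 0.987, 0.001], [0.987, 0.158, -0.0], [-0.0, 0.0, -1.0]]
wrist_force: [-0.9, -0.9, 6.0]
opening: 0.0123
gripper_force: 60.1
```

>>> apply_moves(deltas=[0,0,0,0,0,0,0,0,0,0,0,0,0,0,0,0,0,0,0,0,0,0,0,0,0,0,0,0,0,0,0,0,0,0,0,0,0,0,0.3,0,0,0,0,0,0.5,0,0,0], grip=2.6)

```text
time: 9.27
tcp_pos: [0.5649, 0.1115, 0.0571]
ee_rot: [[-0.158, 0.987, -0.001], [0.987, 0.158, -0.0], [0.0, -0.001, -1.0]]
wrist_force: [-0.2, 0.6, -0.1]
opening: 0.0258
gripper_force: 0.0
```

>>> apply_moves(deltas=[0,0,1,0,0,0,0,0,2,0,0,0,0,0,3,0,0,0,0,0,3,0,0,0,0,0,2,0,0,0,0,0,1,0,0,0,0,-1,0,0,0,0,0,-2,0,0,0,-0.1])

```text
time: 9.93
tcp_pos: [0.5651, 0.0823, 0.1777]
ee_rot: [[-0.06, 0.998, 0.001], [0.998, 0.06, 0.001], [0.001, 0.001, -1.0]]
wrist_force: [-0.8, 0.0, -0.5]
opening: 0.0256
gripper_force: 0.0
```

>>> apply_moves(deltas=[0.5,-1.3,0,0,0,-0.11,0.5,-1.3,0,0,0,-0.11,0.5,-1.3,0,0,0,-0.11,0.5,-1.3,0,0,0,-0.11,0.5,-1.3,0,0,0,-0.11,0.5,-1.3,0,0,0,-0.11,0.5,-1.3,0,0,0,-0.11,0.5,-1.3,0,0,0,-0.11], grip=7.5)

```text
time: 10.6
tcp_pos: [0.6043, -0.0238, 0.1755]
ee_rot: [[0.736, 0.677, -0.003], [0.677, -0.736, 0.0], [-0.003, -0.002, -1.0]]
wrist_force: [0.1, 0.1, -0.7]
opening: 0.0751
gripper_force: 0.0
```

>>> apply_moves(deltas=[0.6,-1.3,0,0,0,-0.11,0.6,-1.3,0,0,0,-0.11,0.6,-1.3,0,0,0,-0.11,0.6,-1.3,0,0,0,-0.11,0.6,-1.3,0,0,0,-0.11,0.4,-0.3,0,0,0,-0.04,0,0,0,0,0,0,0,0,0,0,0,0])

```text
time: 11.27
tcp_pos: [0.6383, -0.091, 0.1757]
ee_rot: [[0.987, 0.16, -0.003], [0.16, -0.987, 0.001], [-0.003, -0.001, -1.0]]
wrist_force: [0.6, -0.4, -0.8]
opening: 0.0749
gripper_force: 0.0
```

```bash
cat > m3.py <<'E'
exec(open("m2.py").read().split("a=np.radians")[0])
import sys
a=np.radians(-80.8); ex=np.array([np.cos(a),np.sin(a)]); ey=np.array([-ex[1],ex[0]]); O=np.array([.6212,.0250])
s=telemetry.sense(); r=s["tcp_pos"][:2]-O
print(s["time"],s["tcp_pos"].round(4),"yaw",np.degrees(np.arctan2(*s["ee_rot"][[1,0],1])).round(2),"F",s["wrist_force"].round(1),"op",s["opening"],"rack xy",(r@ex*1e3).round(1),(r@ey*1e3).round(1))
def rk(P): return np.dstack([(P[...,:2]-O)@ex*1e3,(P[...,:2]-O)@ey*1e3,P[...,2]*1e3])
for n in sys.argv[1].split(","):
    ci=info(n); im,d=viewer.grab_frame(n); cv2.imwrite(f"pics/{n}_{sys.argv[2]}.png",im); P=cloud(ci,d); Q=rk(P); z=Q[...,2]; x=Q[...,0]; y=Q[...,1]
    def st(k,m):
        if m.sum()>8: print(n,k,m.sum(),"x",np.percentile(x[m],[3,50,97]).round(1),"y",np.percentile(y[m],[3,50,97]).round(1),"z",np.percentile(z[m],[5,50,95]).round(1))
    st("legtop",(z>84)&(z<90)&(x<70)&(x>-30)&(abs(y)<66)&(im.min(2)>70))
    st("horntop",(z>89)&(z<94)&(x>70)&(x<170)&(abs(y)<16)&(im.min(2)>70))
    st("lever",(z>45)&(z<104)&(x>40)&(x<150)&(abs(y)<14)&(im.max(2)<60))
    for k,c in(("free",-42),("mid",0),("rear",42)):
        st("stone_"+k,(z>73)&(z<83)&(abs(y-c)<12)&(x>-172)&(x<-10)&(im.max(2)>90))
    if n=="top": 
        g=(z<30)&(z>15)&(abs(y)<19)&(x>-50)&(x<30)&(im.max(2)<95); st("dark on rail",g)
E
python3 m3.py top,scene,wrist 4
```

```text
11.2667 [ 0.6383 -0.091   0.1757] yaw -80.82 F [ 0.6 -0.4 -0.8] op 0.0748718991691102 rack xy 117.2 -1.7
top stone_free 51 x [-167.6 -158.4 -146.7] y [-47.6 -41.5 -35.7] z [74.7 78.  80. ]
top stone_mid 113 x [-167.7 -145.6 -122.2] y [-5.4 -0.2  6.1] z [75.2 78.5 80.7]
top stone_rear 121 x [-168.4 -144.8 -119.9] y [36.4 41.1 47.9] z [74.9 78.  80.8]
scene legtop 129 x [36.2 40.4 44. ] y [-53.9   3.1  57.6] z [84.4 86.6 89.1]
scene horntop 39 x [ 94.3 138.1 144.5] y [-9.7 -0.5 12.1] z [89.4 90.7 92.2]
scene stone_free 396 x [-164.7  -97.3  -22.2] y [-47.3 -41.1 -35.5] z [74.6 78.1 80.7]
scene stone_mid 381 x [-166.   -95.7  -24.1] y [-6.5  0.   5.5] z [74.9 78.  80.9]
scene stone_rear 405 x [-166.3  -99.1  -24.4] y [35.6 41.6 47.4] z [74.4 77.7 80.8]
wrist legtop 910 x [37.  39.8 42.1] y [-30.2  19.3  61.5] z [84.6 86.  87.3]
wrist horntop 360 x [137.1 141.1 145.4] y [-9.4  2.5 13.7] z [89.3 90.6 91.9]
wrist lever 1066 x [ 91.8 105.7 121.1] y [-6.2  4.3 13.5] z [59.6 81.9 91.1]
wrist stone_free 1768 x [-119.8  -69.9  -21.8] y [-46.1 -39.6 -34.6] z [74.5 77.2 78.3]
wrist stone_mid 1634 x [-109.8  -65.3  -22.8] y [-3.5  2.5  7.4] z [75.3 77.3 78.5]
wrist stone_rear 1651 x [-99.4 -60.7 -22.6] y [38.  44.  49.4] z [76.1 77.3 78.5]
```

View pics/wrist_4.png

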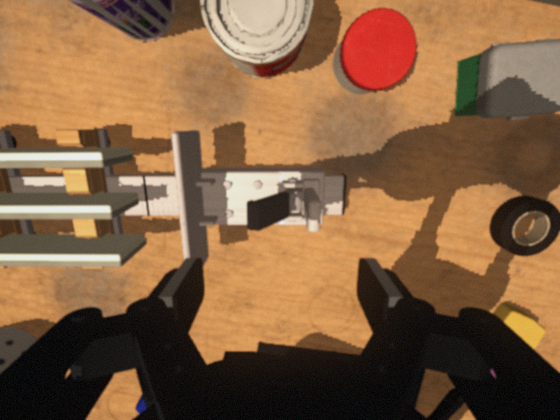

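The wrist view shows the leg plate at x≈188 px, the lever at (270,208), the horn at (313,205) and the long mark at (147,195). All three stones now stand level at z 78. I'll lower the fingers astride the horn and lever.

>>> apply_moves(deltas=[0.15,0,-1,0,0,0,0,0,-2,0,0,0,0,0,-2.5,0,0,0,0,0,-2.5,0,0,0,0,0,-2,0,0,0,0,0,-1,0,0,0,0,0,-0.5,0,0,0,0,0,0,0,0,0])

```text
time: 12.08
tcp_pos: [0.6402, -0.0901, 0.0612]
ee_rot: [[0.987, 0.16, -0.002], [0.16, -0.987, 0.0], [-0.002, -0.001, -1.0]]
wrist_force: [0.3, -0.2, -0.0]
opening: 0.0747
gripper_force: 0.0
```

```bash
cat > m4.py <<'E'
exec(open("m3.py").read().split("for n in sys.argv")[0])
# long mark & leg face foot from wrist/scene picture
for n in sys.argv[1].split(","):
    ci=info(n); im,d=viewer.grab_frame(n); cv2.imwrite(f"pics/{n}_{sys.argv[2]}.png",im); g=cv2.cvtColor(im,cv2.COLOR_BGR2GRAY)
    X=np.arange(-40,70,0.5)
    prof=[]
    for yy in(-12,-6,0,6,12):
        W=np.array([np.r_[O+ex*x/1e3+ey*yy/1e3,.020] for x in X]); uv=proj(ci,W).astype(np.float32)
        prof.append(cv2.remap(g,uv[:,0].reshape(1,-1),uv[:,1].reshape(1,-1),cv2.INTER_LINEAR)[0])
    prof=np.array(prof); i=np.s_[30:90]  # x -25..5
    print(n,"mark x per row",[float(X[30+np.argmin(p[i])]) for p in prof],"min",prof[:,i].min(1),"med",np.median(prof[:,i],axis=1))
    Q=rk(cloud(ci,d)); m=(Q[...,2]>84)&(Q[...,2]<90)&(Q[...,0]<60)&(Q[...,0]>-30)&(abs(Q[...,1])<66)&(im.min(2)>60)
    if m.sum()>8: print("  legtop x",np.percentile(Q[...,0][m],[3,50,97]).round(1),"z",np.median(Q[...,2][m]).round(1),m.sum())
    m=(Q[...,2]>88)&(Q[...,2]<94)&(Q[...,0]>60)&(Q[...,0]<170)&(abs(Q[...,1])<14)&(im.min(2)>70)
    if m.sum()>8: print("  horntop x",np.percentile(Q[...,0][m],[3,50,97]).round(1),m.sum())
E
python3 m4.py wrist,scene 5
```

```text
12.0833 [ 0.6402 -0.0901  0.0612] yaw -80.82 F [ 0.3 -0.2 -0. ] op 0.0747244432860241 rack xy 116.7 0.4
wrist mark x per row [-17.0, -17.0, -17.0, -17.0, -17.0] min [54 59 31 30 31] med [219.  220.5 130.  129.5 130. ]
  legtop x [36.9 40.3 42.5] z 85.9 3222
  horntop x [136.6 140.6 145. ] 1177
scene mark x per row [-16.5, -23.0, -24.0, -14.0, -15.5] min [185 201 123 115 148] med [186.  203.  126.5 131.  181. ]
  legtop x [37.5 40.2 44.2] z 86.5 134
```

View pics/wrist_5.png

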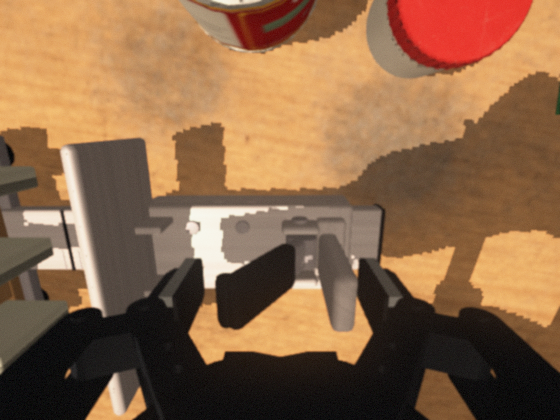

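The mark is at (70,240) in the wrist view and the fingers stand clear of both lever and horn. I'll push the leg by the horn's outer face, stopping about 2 mm short.

>>> apply_moves(deltas=[-0.08,0.494,0,0,0,0,-0.08,0.494,0,0,0,0,-0.08,0.494,0,0,0,0,-0.08,0.494,0,0,0,0,-0.08,0.494,0,0,0,0,-0.08,0.494,0,0,0,0,-0.08,0.494,0,0,0,0,-0.08,0.494,0,0,0,0])

```text
time: 12.85
tcp_pos: [0.6348, -0.0506, 0.0626]
ee_rot: [[0.987, 0.159, 0.001], [0.159, -0.987, -0.0], [0.001, 0.001, -1.0]]
wrist_force: [1.6, -3.3, 1.5]
opening: 0.0751
gripper_force: 1.6
```

>>> apply_moves(deltas=[-0.064,0.395,0,0,0,0,-0.064,0.395,0,0,0,0,-0.048,0.296,0,0,0,0,-0.048,0.296,0,0,0,0,-0.024,0.148,0,0,0,0,-0.016,0.1,0,0,0,0,0,0,0,0,0,0,0,0,0,0,0,0])

```text
time: 13.52
tcp_pos: [0.6314, -0.0344, 0.062]
ee_rot: [[0.987, 0.159, -0.001], [0.159, -0.987, 0.001], [-0.001, -0.001, -1.0]]
wrist_force: [0.5, -1.0, 0.5]
opening: 0.0752
gripper_force: 0.8
```

```bash
python3 m4.py wrist,scene,top 6; python3 -c "
import cv2
a=cv2.imread('pics/scene_6.png'); cv2.imwrite('pics/s6.png',cv2.resize(a[210:360,190:330],None,fx=4,fy=4,interpolation=cv2.INTER_CUBIC))"
```

```text
13.5167 [ 0.6314 -0.0344  0.062 ] yaw -80.86 F [ 0.5 -1.   0.5] op 0.07523841493657121 rack xy 60.2 0.6
wrist mark x per row [4.5, -16.0, -15.5, -23.5, -24.5] min [43 70 71 72 71] med [ 73.5 125.  122.  123.   77. ]
  legtop x [-12.5  -9.4  -7.1] z 85.9 3181
  horntop x [87.  90.9 95.4] 1166
scene mark x per row [3.5, -22.5, 4.0, 3.0, 3.5] min [180 200  98  57  56] med [184.  203.  124.  116.5 152. ]
  legtop x [-12.5  -8.8  -3.6] z 86.8 152
top mark x per row [2.0, 4.5, 4.5, 4.0, 0.5] min [74 71 71 74 73] med [77. 77. 78. 79. 80.]
```

View pics/s6.png

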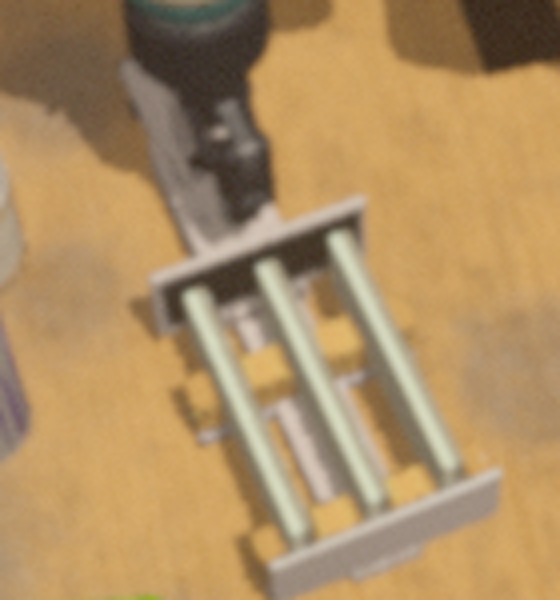

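Run:
```python
exec(open("m2.py").read().split("a=np.radians")[0])
a=np.radians(-80.8); ex=np.array([np.cos(a),np.sin(a)]); ey=np.array([-ex[1],ex[0]]); O=np.array([.6212,.0250])
X=np.arange(-40,60,0.5)
for n,(im,P,ci) in C.items():
    g=cv2.cvtColor(im,cv2.COLOR_BGR2GRAY).astype(np.float32)
    pr=0
    for yy in np.arange(-14,15,1.):
        W=np.array([np.r_[O+ex*x/1e3+ey*yy/1e3,.020] for x in X]); uv=proj(ci,W).astype(np.float32)
        p=cv2.remap(g,uv[:,0].reshape(1,-1),uv[:,1].reshape(1,-1),cv2.INTER_CUBIC)[0]
        sel=(X>-25)&(X<-5); q=np.clip(np.percentile(p[sel],60)-p,0,None)*sel
        pr=pr+q
    print(n,"mark centroid",(X*np.where(pr>.4*pr.max(),pr,0)).sum()/np.where(pr>.4*pr.max(),pr,0).sum(), pr[20:75:2].round(0))
```

```text
top mark centroid -18.053354561755558 [0.000e+00 0.000e+00 0.000e+00 0.000e+00 0.000e+00 0.000e+00 5.080e+02
 4.570e+02 3.420e+02 2.240e+02 2.480e+02 4.950e+02 8.860e+02 1.138e+03
 1.061e+03 7.100e+02 3.060e+02 7.400e+01 2.000e+01 6.000e+00 1.000e+00
 1.000e+00 1.000e+00 3.000e+00 5.000e+00 0.000e+00 0.000e+00 0.000e+00]
scene mark centroid -14.585413419667349 [  0.   0.   0.   0.   0.   0.  25.  21.  15.  11.  12.  70. 148. 217.
 268. 294. 291. 253. 195. 124.  60.  20.   7.   7.   9.   0.   0.   0.]
```

Mark and leg estimates from three cameras put the remaining gap at 2 to 4 mm. I'll push 2 mm more, then retreat and look at the face and mark from the stone side with the wrist camera.

>>> apply_moves(deltas=[-0.016,0.1,0,0,0,0,-0.016,0.1,0,0,0,0,0,0,0,0,0,0,0,0,0,0,0,0,0.05,-0.3,0,0,0,0,0.05,-0.3,0,0,0,0,0,0,1.5,0,0,0,0,0,2.5,0,0,0])

```text
time: 14.33
tcp_pos: [0.6299, -0.0382, 0.0998]
ee_rot: [[0.987, 0.159, -0.007], [0.159, -0.987, 0.002], [-0.007, -0.003, -1.0]]
wrist_force: [-0.6, -0.1, 0.1]
opening: 0.0752
gripper_force: 0.0
```

>>> apply_moves(deltas=[0,0,3,0,0,0.11,0,0,3,0,0,0.11,0,0,2,0,0,0.11,0,0,0,0,0,0.11,0,0,0,0,0,0.11,0,0,0,0,0,0.11,0,0,0,0,0,0.11,0,0,0,0,0,0.11])

```text
time: 15.0
tcp_pos: [0.6321, -0.0383, 0.1824]
ee_rot: [[0.502, 0.865, -0.0], [0.865, -0.502, 0.001], [0.001, -0.001, -1.0]]
wrist_force: [-0.1, 0.8, 0.1]
opening: 0.0749
gripper_force: 0.0
```

>>> apply_moves(deltas=[0,0,0,0,0,0.11,0,0,0,0,0,0.11,0,0,0,0,0,0.11,0,0,0,0,0,0.11,0,0,0,0,0,0.11,0,0,0,0,0,0.02,0,0,0,0,0,0,0,0,0,0,0,0])

```text
time: 15.67
tcp_pos: [0.6323, -0.0385, 0.1823]
ee_rot: [[-0.037, 0.999, -0.0], [0.999, 0.037, 0.0], [0.0, -0.0, -1.0]]
wrist_force: [0.3, -0.1, 0.3]
opening: 0.0749
gripper_force: 0.0
```

Run:
```python
from h import *
s=telemetry.sense(); print(s["time"],s["tcp_pos"],s["ee_rot"])
ci=info("wrist"); im,d=viewer.grab_frame("wrist"); np.savez("pics/w7.npz",im=im,d=d,K=ci[0],k1=ci[1],p=ci[2],R=ci[3])
a=np.radians(-80.8); ex=np.array([np.cos(a),np.sin(a)]); O=np.array([.6212,.0250])
c=proj(ci,[np.r_[O+ex*-.015,.02]])[0]; print(ci[2],"mark exp px",c)
u,v=int(np.clip(c[0],70,490)),int(np.clip(c[1],50,370)); print(u,v)
cv2.imwrite("pics/w7.png",cv2.resize(im[v-50:v+50,u-70:u+70],None,fx=5,fy=5,interpolation=cv2.INTER_CUBIC))
```

```text
15.6667 [ 0.63234431 -0.03854159  0.18232079] [[-3.67436404e-02  9.99324716e-01 -1.27992032e-04]
 [ 9.99324643e-01  3.67436888e-02  3.99507885e-04]
 [ 4.03941003e-04 -1.13226218e-04 -9.99999912e-01]]
[0.63006862 0.03281737 0.31633961] mark exp px [268.30257147 116.99560173]
268 116
```

View pics/w7.png

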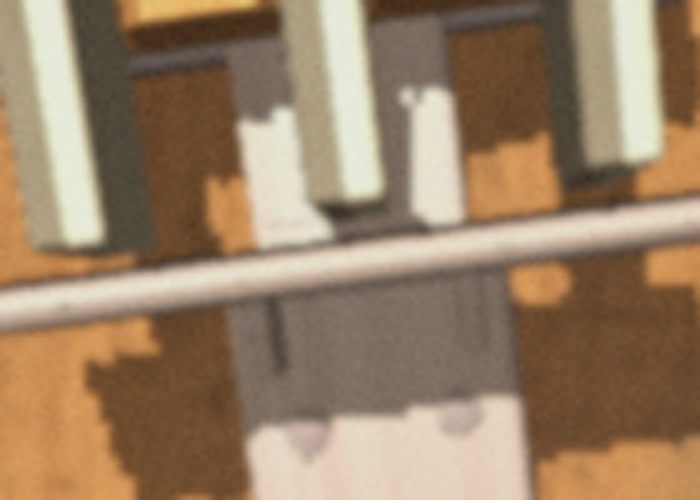

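The camera stands almost straight above the plate, so the face is edge-on and its foot is hidden. I'll step back over the stones.

>>> apply_moves(deltas=[-0.3,2,0,0,0,0.02,-0.3,2,0,0,0,0.02,-0.3,2,0,0,0,0.02,0,0.5,0,0,0,0.02,0,0,0,0,0,0.02,0,0,0,0,0,0.02,0,0,0,0,0,0,0,0,0,0,0,0])

```text
time: 16.38
tcp_pos: [0.6237, 0.0252, 0.1823]
ee_rot: [[-0.157, 0.988, 0.0], [0.988, 0.157, -0.001], [-0.001, 0.0, -1.0]]
wrist_force: [0.2, -0.5, 0.1]
opening: 0.0749
gripper_force: 0.0
```

```bash
cat > m8.py <<'E'
from h import *
import sys
s=telemetry.sense(); print(s["time"],s["tcp_pos"])
ci=info("wrist"); im,d=viewer.grab_frame("wrist"); np.savez("pics/w8.npz",im=im,d=d,K=ci[0],k1=ci[1],p=ci[2],R=ci[3])
a=np.radians(-80.8); ex=np.array([np.cos(a),np.sin(a)]); ey=np.array([-ex[1],ex[0]]); O=np.array([.6212,.0250])
# rectified view of plane z=20: 0.25 mm / px, x -35..5 (cols), y -25..25 (rows)
xs=np.arange(-35,5,.25); ys=np.arange(-25,25,.25); gx,gy=np.meshgrid(xs,ys)
W=np.c_[O+gx.reshape(-1,1)/1e3*ex+gy.reshape(-1,1)/1e3*ey,np.full(gx.size,.020)]
uv=proj(ci,W).astype(np.float32).reshape(gx.shape+(2,))
r=cv2.remap(im,uv[...,0],uv[...,1],cv2.INTER_CUBIC)
g=cv2.cvtColor(r,cv2.COLOR_BGR2GRAY)
for y0 in(-18,-14,-10,10,14,18):
    row=g[abs(ys-y0)<1].mean(0); print(y0,"x from -26:",row[36:108:4].astype(int))
u,v=proj(ci,[np.r_[O+ex*-.015,.02]])[0].astype(int); print(u,v)
cv2.imwrite("pics/w8.png",np.hstack([cv2.resize(r,(480,600)),cv2.resize(im[max(v-60,0):v+60,u-32:u+32],(320,600))]))
E
python3 m8.py
```

```text
16.3833 [0.62371774 0.0252254  0.18229542]
-18 x from -26: [172 170 166 161 163 163 158 140 110  96 119 132 120  83  47  35  33  35]
-14 x from -26: [218 219 211 206 205 215 210 172 112 116 168 196 172 104  53  34  35  35]
-10 x from -26: [222 221 213 207 209 217 214 177 116 114 172 199 176 110  51  37  37  38]
10 x from -26: [118 117 119 121 120 117 113 101  80  87 105 110 101  79  67  59  49  37]
14 x from -26: [207 210 216 214 210 195 173 133  88  99 143 170 155 100  53  38  36  39]
18 x from -26: [220 219 218 217 219 219 211 174 113 128 181 203 179 111  55  35  36  37]
276 183
```

View pics/w8.png

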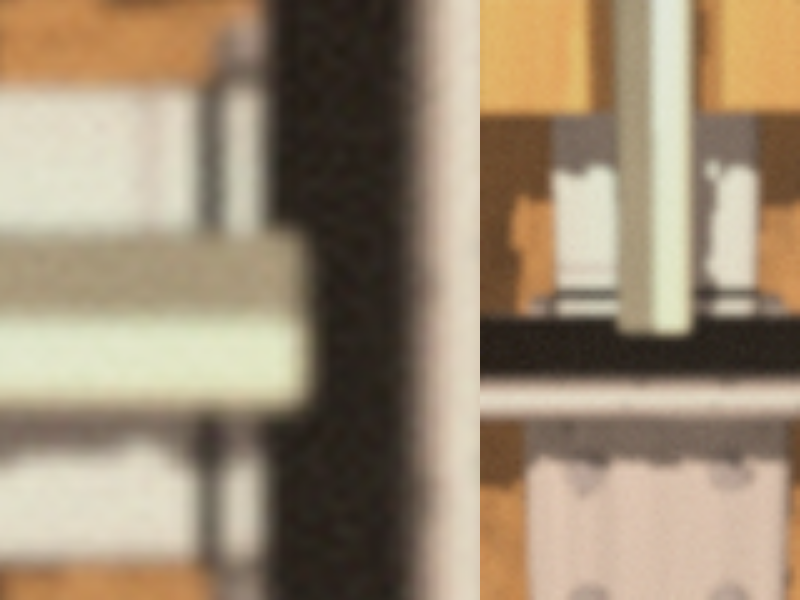

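The dark line lies at x≈-17.6 in my rack frame, and the light strip beyond it runs up to the dark plate. The depth data will tell whether that strip is rail or the saddle's end face.

Run:
```python
from h import *
f=np.load("pics/w8.npz"); ci=(f["K"],float(f["k1"]),f["p"],f["R"]); im=f["im"]; P=cloud(ci,f["d"])
a=np.radians(-80.8); ex=np.array([np.cos(a),np.sin(a)]); ey=np.array([-ex[1],ex[0]]); O=np.array([.6212,.0250])
Q=np.dstack([(P[...,:2]-O)@ex*1e3,(P[...,:2]-O)@ey*1e3,P[...,2]*1e3]); g=cv2.cvtColor(im,cv2.COLOR_BGR2GRAY)
print("cam rack x",(ci[2][:2]-O)@ex*1e3)
for y0 in(-14,14):
    u=int(proj(ci,[np.r_[O+ex*-.016+ey*y0/1e3,.02]])[0][0])
    for v in range(172,196): print(y0,v,Q[v,u].round(1),g[v,u])
m=(Q[...,2]>83)&(Q[...,2]<91)&(abs(Q[...,1])<60)&(abs(Q[...,0]+10)<15)&(im.min(2)>60)
print("legtop",np.percentile(Q[...,0][m],[3,50,97]).round(1),np.median(Q[...,2][m]))
```

```text
cam rack x -71.32376372194976
-14 172 [-26.9 -14.5  20.2] 213
-14 173 [-25.8 -14.6  19.1] 218
-14 174 [-24.9 -14.5  20.2] 218
-14 175 [-24.  -14.5  20.4] 210
-14 176 [-23.  -14.5  20.6] 204
-14 177 [-21.9 -14.6  19.7] 204
-14 178 [-20.9 -14.6  19.8] 215
-14 179 [-20.  -14.6  20.3] 207
-14 180 [-18.9 -14.7  19.5] 166
-14 181 [-18.  -14.6  20.4] 110
-14 182 [-16.7 -14.8  18.9] 120
-14 183 [-15.7 -14.8  18.7] 173
-14 184 [-14.9 -14.8  19.5] 197
-14 185 [-13.7 -14.8  18.8] 166
-14 186 [-14.7 -14.2  28.9] 101
-14 187 [-15.8 -13.6  39.3] 50
-14 188 [-16.  -13.3  45.1] 36
-14 189 [-15.6 -13.1  47.8] 38
-14 190 [-15.6 -12.9  51.7] 40
-14 191 [-15.6 -12.6  56.2] 36
-14 192 [-16.1 -12.3  62.4] 40
-14 193 [-15.5 -12.2  63.8] 34
-14 194 [-15.8 -11.9  69.1] 36
-14 195 [-15.8 -11.7  72.7] 37
14 172 [-26.9  12.9  20.7] 177
14 173 [-25.6  13.   18.7] 179
14 174 [-24.8  13.   19.8] 189
14 175 [-23.7  13.   18.9] 203
14 176 [-22.8  13.   19.5] 203
14 177 [-21.6  13.   18.5] 190
14 178 [-20.7  13.   19.1] 162
14 179 [-19.8  13.   19.6] 132
14 180 [-19.1  13.   20.9] 95
14 181 [-17.9  13.   20.3] 68
14 182 [-16.8  13.   19.5] 80
14 183 [-15.8  13.1  19.3] 120
14 184 [-14.9  13.   20.2] 134
14 185 [-13.9  13.1  20. ] 124
14 186 [-15.6  12.6  33.8] 79
14 187 [-15.9  12.4  40.1] 41
14 188 [-16.1  12.2  45.6] 37
14 189 [-15.7  12.1  48.2] 40
14 190 [-15.8  12.   53.1] 40
14 191 [-16.   11.8  58.1] 35
14 192 [-15.6  11.7  60.7] 38
14 193 [-16.1  11.5  66.7] 35
14 194 [-16.   11.4  69.9] 39
14 195 [-15.9  11.3  73.5] 40
legtop [-15.  -12.6  -9.8] 85.9580568601639
```

Depth puts the plate's face at x -15.8 and the mark's centre at -17.6 in the same view, so about 1.9 mm remains. I'll go back astride the horn.

>>> apply_moves(deltas=[0.1,-0.8,0,0,0,-0.112,0.1,-0.8,0,0,0,-0.112,0.1,-0.8,0,0,0,-0.112,0.1,-0.8,0,0,0,-0.112,0.1,-0.8,0,0,0,-0.112,0.1,-0.8,0,0,0,-0.112,0.1,-0.8,0,0,0,-0.112,0.1,-0.75,0,0,0,-0.112])

```text
time: 17.1
tcp_pos: [0.6316, -0.0385, 0.1823]
ee_rot: [[0.677, 0.736, 0.0], [0.736, -0.677, -0.0], [-0.0, 0.0, -1.0]]
wrist_force: [-0.1, 0.3, 0.7]
opening: 0.0747
gripper_force: 0.0
```

>>> apply_moves(deltas=[0,0,0,0,0,-0.112,0,0,0,0,0,-0.112,0,0,0,0,0,-0.112,0,0,0,0,0,-0.112,0,0,0,0,0,-0.112,0,0,0,0,0,-0.112,0,0,0,0,0,0,0,0,0,0,0,0])

```text
time: 17.77
tcp_pos: [0.6315, -0.0378, 0.1823]
ee_rot: [[0.987, 0.163, -0.0], [0.163, -0.987, -0.0], [-0.0, 0.0, -1.0]]
wrist_force: [-0.5, -0.4, 0.8]
opening: 0.0751
gripper_force: 0.0
```

```bash
python3 m4.py wrist 9
```

```text
17.7667 [ 0.6315 -0.0378  0.1823] yaw -80.62 F [-0.5 -0.4  0.8] op 0.07506136563503174 rack xy 63.6 0.1
wrist mark x per row [-25.0, -17.5, -19.0, -16.0, -25.0] min [67 65 63 64 65] med [104.5 112.  106.5 108.5 104. ]
  legtop x [-14.3 -11.2  38.8] z 86.1 941
  horntop x [85.5 89.9 94.5] 355
```

>>> apply_moves(deltas=[0,0,-1,0,0,0,0,0,-2,0,0,0,0,0,-2.5,0,0,0,0,0,-2.5,0,0,0,0,0,-2,0,0,0,0,0,-1.5,0,0,0,0,0,-0.6,0,0,0,0,0,0,0,0,0])

```text
time: 18.48
tcp_pos: [0.63, -0.037, 0.059]
ee_rot: [[0.987, 0.162, -0.004], [0.162, -0.987, 0.001], [-0.004, -0.001, -1.0]]
wrist_force: [0.4, 0.0, -0.1]
opening: 0.0748
gripper_force: 0.0
```

```bash
python3 m4.py wrist 10
```

```text
18.4833 [ 0.63  -0.037  0.059] yaw -80.69 F [ 0.4  0.  -0.1] op 0.07481258975262214 rack xy 62.6 -1.2
wrist mark x per row [4.0, -18.0, -21.0, -25.0, -24.5] min [67 71 72 78 73] med [111.5 128.  126.  128.   79. ]
  legtop x [-14.3 -10.9  -8.5] z 85.9 3513
  horntop x [85.3 89.2 93.7] 1246
```

>>> apply_moves(deltas=[0.05,0.2,0.1,0,0,0,-0.02,0.15,0.1,0,0,0,-0.016,0.1,0,0,0,0,-0.016,0.08,0,0,0,0,-0.016,0.07,0,0,0,0,0,0,0,0,0,0,0,0,0,0,0,0,0,0,0,0,0,0])

```text
time: 19.2
tcp_pos: [0.632, -0.0316, 0.0638]
ee_rot: [[0.987, 0.161, 0.002], [0.161, -0.987, -0.001], [0.002, 0.001, -1.0]]
wrist_force: [1.3, -2.7, 1.4]
opening: 0.0751
gripper_force: 1.5
```

```bash
python3 m4.py wrist 11
```

```text
19.2 [ 0.632  -0.0316  0.0638] yaw -80.72 F [ 1.3 -2.7  1.4] op 0.07506624230401882 rack xy 57.6 1.6
wrist mark x per row [2.5, -18.5, -18.5, -25.0, -23.5] min [29 67 69 74 71] med [ 73.  124.5 123.  125.   78. ]
  legtop x [-15.1 -12.   -9.8] z 85.9 3024
  horntop x [84.4 88.3 92.8] 1128
```

>>> apply_moves(deltas=[-0.016,0.06,-0.1,0,0,0,-0.01,0.04,-0.08,0,0,0,0,0,0,0,0,0,0,0,0,0,0,0,0,0,0,0,0,0,0,0,0,0,0,0,0,0,0,0,0,0,0,0,0,0,0,0])

```text
time: 19.92
tcp_pos: [0.6308, -0.0301, 0.0612]
ee_rot: [[0.987, 0.161, -0.001], [0.161, -0.987, 0.0], [-0.001, -0.0, -1.0]]
wrist_force: [1.0, -2.7, -1.0]
opening: 0.0748
gripper_force: 1.4
```

```bash
python3 m4.py wrist 12
```

```text
19.9167 [ 0.6308 -0.0301  0.0612] yaw -80.73 F [ 1.  -2.7 -1. ] op 0.07477010403483493 rack xy 55.9 0.7
wrist mark x per row [2.0, -19.5, -20.0, -19.0, -8.5] min [30 71 67 81 71] med [ 72.  125.  123.5 124.   77.5]
  legtop x [-16.8 -13.6 -11.4] z 85.9 3222
  horntop x [82.7 86.6 91.1] 1188
```

The leg is now within about 0.5 mm of the mark, slightly past it. Next I close the fingers, moving the TCP outward to match so the outer finger stays just at the horn.

>>> apply_moves(deltas=[0.064,-0.395,0,0,0,0,0.064,-0.395,0,0,0,0,0.064,-0.395,0,0,0,0,0.064,-0.395,0,0,0,0,0,0,0,0,0,0,0,0,0,0,0,0,0,0,0,0,0,0,0,0,0,0,0,0])

```text
time: 20.63
tcp_pos: [0.6335, -0.0459, 0.0615]
ee_rot: [[0.987, 0.161, -0.0], [0.161, -0.987, 0.0], [-0.0, -0.0, -1.0]]
wrist_force: [-0.6, -0.2, -0.1]
opening: 0.0748
gripper_force: 0.0
```

>>> apply_moves(deltas=[0,0,0,0,0,0,0,0,0,0,0,0,0,0,0,0,0,0,0,0,0,0,0,0,0,0,0,0,0,0,0,0,0,0,0,0,0,0,0,0,0,0,0,0,0,0,0,0], grip=4.7)

```text
time: 21.3
tcp_pos: [0.6343, -0.047, 0.0627]
ee_rot: [[0.987, 0.162, 0.002], [0.162, -0.987, -0.002], [0.002, 0.003, -1.0]]
wrist_force: [-0.4, -1.9, 4.7]
opening: 0.0469
gripper_force: 3.9
```

```bash
python3 m4.py wrist 13
```

```text
21.3 [ 0.6343 -0.047   0.0627] yaw -80.69 F [-0.4 -1.9  4.7] op 0.04691258010736599 rack xy 73.2 1.4
wrist mark x per row [-18.0, -25.0, -19.0, -25.0, -25.0] min [72 74 73 86 75] med [129. 132. 129. 131.  82.]
  legtop x [-13.7 -10.3  42.3] z 85.9 2941
  horntop x [86.1 90.2 94.9] 1181
```

View pics/wrist_13.png

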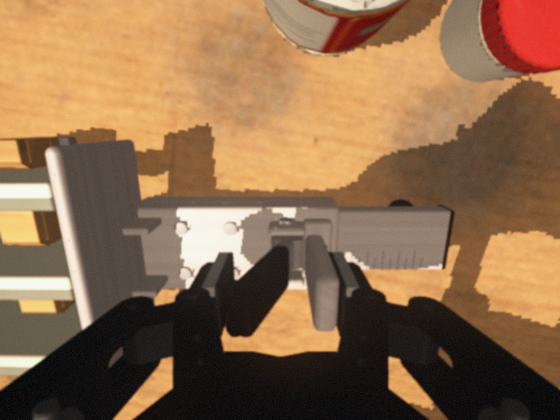

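Both fingers now touch, and the leg rode about 3 mm outward with the lever. It is captive and the cam still light, so I'll bring it back and keep closing in step.

>>> apply_moves(deltas=[-0.022,0.138,-0.05,0,0,0,-0.022,0.138,-0.05,0,0,0,0,0,0,0,0,0,0,0,0,0,0,0,0,0,0,0,0,0,0,0,0,0,0,0,0,0,0,0,0,0,0,0,0,0,0,0])

```text
time: 22.02
tcp_pos: [0.6342, -0.0455, 0.0623]
ee_rot: [[0.987, 0.162, 0.003], [0.162, -0.987, -0.004], [0.002, 0.005, -1.0]]
wrist_force: [-1.4, -3.3, 7.0]
opening: 0.0469
gripper_force: 4.7
```

>>> apply_moves(deltas=[0.013,-0.08,0,0,0,0,0.013,-0.08,0,0,0,0,0.013,-0.08,0,0,0,0,0,0,0,0,0,0,0,0,0,0,0,0,0,0,0,0,0,0,0,0,0,0,0,0,0,0,0,0,0,0], grip=4.2)

```text
time: 22.68
tcp_pos: [0.6344, -0.0466, 0.0609]
ee_rot: [[0.987, 0.162, 0.002], [0.162, -0.987, -0.002], [0.001, 0.002, -1.0]]
wrist_force: [1.8, -6.2, 4.1]
opening: 0.042
gripper_force: 2.7
```

```bash
python3 m4.py wrist 14
```

```text
22.6833 [ 0.6344 -0.0466  0.0609] yaw -80.7 F [ 1.8 -6.2  4.1] op 0.04202046680976779 rack xy 72.8 1.5
wrist mark x per row [-22.0, -21.5, -22.0, -23.0, -11.0] min [71 73 72 82 75] med [131. 133. 130. 132.  81.]
  legtop x [-16.6 -13.2  38.6] z 85.9 3128
  horntop x [83.2 87.6 95. ] 1265
```

>>> apply_moves(deltas=[0.008,-0.1,0,0,0,0,0.008,-0.1,0,0,0,0,0,0,0,0,0,0,0,0,0,0,0,0,0,0,0,0,0,0,0,0,0,0,0,0,0,0,0,0,0,0,0,0,0,0,0,0], grip=3.8)

```text
time: 23.4
tcp_pos: [0.6345, -0.0478, 0.0613]
ee_rot: [[0.987, 0.161, 0.002], [0.161, -0.987, -0.001], [0.002, 0.001, -1.0]]
wrist_force: [0.8, -3.5, 5.4]
opening: 0.0384
gripper_force: 4.3
```

>>> apply_moves(deltas=[0.008,-0.1,0,0,0,0,0.008,-0.1,0,0,0,0,0,0,0,0,0,0,0,0,0,0,0,0,0,0,0,0,0,0,0,0,0,0,0,0,0,0,0,0,0,0,0,0,0,0,0,0], grip=3.4)

```text
time: 24.07
tcp_pos: [0.6343, -0.0495, 0.0605]
ee_rot: [[0.987, 0.161, 0.001], [0.161, -0.987, 0.0], [0.001, 0.0, -1.0]]
wrist_force: [2.2, -1.6, 3.7]
opening: 0.034
gripper_force: 2.6
```

```bash
python3 m4.py wrist 15
```

```text
24.0667 [ 0.6343 -0.0495  0.0605] yaw -80.73 F [ 2.2 -1.6  3.7] op 0.034000507510313305 rack xy 75.6 1.0
wrist mark x per row [-23.5, -23.5, -24.0, -23.5, -23.5] min [71 69 71 84 75] med [128.  131.  128.  130.   81.5]
  legtop x [-17.7 -14.2  51.8] z 85.9 3265
  horntop x [82.1 86.4 93.8] 1265
```

>>> apply_moves(deltas=[0.018,-0.11,0,0,0,0,0.018,-0.11,0,0,0,0,0,0,0,0,0,0,0,0,0,0,0,0,0,0,0,0,0,0,0,0,0,0,0,0,0,0,0,0,0,0,0,0,0,0,0,0], grip=3.2)

```text
time: 24.78
tcp_pos: [0.6332, -0.0516, 0.0599]
ee_rot: [[0.987, 0.161, -0.002], [0.161, -0.987, 0.0], [-0.002, -0.001, -1.0]]
wrist_force: [-0.4, 0.6, -0.5]
opening: 0.0322
gripper_force: 0.7
```

```bash
sed -i 's/g\["legtop"\]//; s/(Q\[...,0\]<60)&(Q\[...,0\]>-30)/(Q[...,0]<10)\&(Q[...,0]>-30)/' m4.py; python3 m4.py wrist,scene 16
```

```text
24.7833 [ 0.6332 -0.0516  0.0599] yaw -80.72 F [-0.4  0.6 -0.5] op 0.0321719193839233 rack xy 77.5 -0.4
wrist mark x per row [-24.5, -24.5, -23.5, -24.0, -13.5] min [72 72 68 81 75] med [128. 129. 127. 129.  82.]
  legtop x [-17.5 -14.1 -12. ] z 85.9 3315
  horntop x [82.3 86.7 94.8] 1291
scene mark x per row [-2.5, -23.0, 4.0, -2.0, 0.5] min [179 201  98  59  57] med [184.  203.  122.   99.  119.5]
  legtop x [-17.  -13.1  -9.1] z 86.6 138
```

>>> apply_moves(deltas=[0.016,-0.12,0.03,0,0,0,0.01,-0.05,0.03,0,0,0,0,0,0,0,0,0,0,0,0,0,0,0,0,0,0,0,0,0,0,0,0,0,0,0,0,0,0,0,0,0,0,0,0,0,0,0], grip=3.0)

```text
time: 25.55
tcp_pos: [0.6347, -0.0537, 0.0613]
ee_rot: [[0.987, 0.161, 0.001], [0.161, -0.987, -0.0], [0.0, 0.0, -1.0]]
wrist_force: [0.4, -0.2, -1.6]
opening: 0.0299
gripper_force: 0.3
```

```bash
python3 m4.py wrist,scene 17
```

```text
25.55 [ 0.6347 -0.0537  0.0613] yaw -80.73 F [ 0.4 -0.2 -1.6] op 0.029857306788816682 rack xy 79.8 0.8
wrist mark x per row [-23.5, -22.5, -24.5, -24.5, -11.5] min [68 69 72 82 71] med [128.  130.  127.  129.   81.5]
  legtop x [-16.8 -13.4 -11.2] z 85.9 3273
  horntop x [61.9 87.3 95.8] 1313
scene mark x per row [-1.5, -24.5, 1.5, -2.0, 4.5] min [180 201  99  59  60] med [183.  202.  121.5 107.  128. ]
  legtop x [-16.9 -13.3  -9.2] z 87.0 144
```

>>> apply_moves(deltas=[0.012,-0.11,0,0,0,0,0,0,0,0,0,0,0,0,0,0,0,0,0,0,0,0,0,0,0,0,0,0,0,0,0,0,0,0,0,0,0,0,0,0,0,0,0,0,0,0,0,0], grip=2.7)

```text
time: 26.32
tcp_pos: [0.6347, -0.0547, 0.0611]
ee_rot: [[0.987, 0.161, 0.0], [0.161, -0.987, -0.0], [0.0, 0.0, -1.0]]
wrist_force: [0.9, 1.0, 0.4]
opening: 0.0273
gripper_force: 0.2
```

```bash
python3 m4.py wrist,scene 18
```

```text
26.3167 [ 0.6347 -0.0547  0.0611] yaw -80.73 F [0.9 1.  0.4] op 0.027323626420336235 rack xy 80.8 0.6
wrist mark x per row [-24.0, -23.0, -23.5, -23.0, -12.0] min [71 71 69 72 71] med [127.  128.  127.  127.5  80. ]
  legtop x [-16.2 -12.8 -10.6] z 85.9 3341
  horntop x [64.3 87.7 95.2] 1292
scene mark x per row [2.0, -23.5, 4.0, -2.0, 3.5] min [180 201  99  60  57] med [184.  203.  122.  106.5 133.5]
  legtop x [-15.7 -12.6  -8.6] z 86.6 151
```

The leg is on target (wrist leg-top x -12.8). I'll close the rest in small matched steps.

>>> apply_moves(deltas=[0.01,-0.07,0,0,0,0,0,0,0,0,0,0,0,0,0,0,0,0,0,0,0,0,0,0,0,0,0,0,0,0,0,0,0,0,0,0,0,0,0,0,0,0,0,0,0,0,0,0], grip=2.55)

```text
time: 27.08
tcp_pos: [0.6348, -0.0554, 0.0612]
ee_rot: [[0.987, 0.161, 0.0], [0.161, -0.987, -0.0], [0.0, 0.0, -1.0]]
wrist_force: [0.2, -0.0, 1.4]
opening: 0.0255
gripper_force: 1.1
```

>>> apply_moves(deltas=[0.01,-0.07,0,0,0,0,0,0,0,0,0,0,0,0,0,0,0,0,0,0,0,0,0,0,0,0,0,0,0,0,0,0,0,0,0,0,0,0,0,0,0,0,0,0,0,0,0,0], grip=2.4)

```text
time: 27.75
tcp_pos: [0.6349, -0.0562, 0.0613]
ee_rot: [[0.987, 0.161, 0.0], [0.161, -0.987, -0.0], [0.0, 0.001, -1.0]]
wrist_force: [0.3, -1.7, 2.5]
opening: 0.0243
gripper_force: 2.1
```

```bash
python3 m4.py wrist,scene 19
```

```text
27.75 [ 0.6349 -0.0562  0.0613] yaw -80.72 F [ 0.3 -1.7  2.5] op 0.024321805438045307 rack xy 82.4 0.5
wrist mark x per row [-23.5, -22.5, -22.5, -23.5, -11.0] min [71 70 69 82 72] med [126.  128.  125.  128.   80.5]
  legtop x [-16.  -12.5 -10.3] z 85.9 3420
  horntop x [67.5 88.1 95.2] 1282
scene mark x per row [-6.0, -24.0, 4.0, 2.0, 4.5] min [181 201  99  58  58] med [183.5 203.  123.  111.  132.5]
  legtop x [-16.3 -12.5  -8.5] z 86.8 146
```

>>> apply_moves(deltas=[0.006,-0.05,0,0,0,0,0,0,0,0,0,0,0,0,0,0,0,0,0,0,0,0,0,0,0,0,0,0,0,0,0,0,0,0,0,0,0,0,0,0,0,0,0,0,0,0,0,0], grip=2.25)

```text
time: 28.52
tcp_pos: [0.6351, -0.0568, 0.0613]
ee_rot: [[0.987, 0.161, 0.0], [0.161, -0.987, -0.001], [0.0, 0.001, -1.0]]
wrist_force: [-0.7, -3.4, 5.0]
opening: 0.0226
gripper_force: 6.3
```

```bash
python3 m4.py wrist,scene 20
```

```text
28.5167 [ 0.6351 -0.0568  0.0613] yaw -80.73 F [-0.7 -3.4  5. ] op 0.022581389719183314 rack xy 83.0 0.6
wrist mark x per row [-23.0, -24.0, -23.5, -24.0, -14.5] min [71 69 70 79 74] med [126.  127.  126.  127.   79.5]
  legtop x [-15.9 -12.5 -10.3] z 85.9 3440
  horntop x [68.9 88.1 95.1] 1286
scene mark x per row [1.0, -23.0, 4.0, 4.5, 0.5] min [179 201  98  60  60] med [183. 203. 122. 110. 130.]
  legtop x [-15.2 -12.1  -8.3] z 86.8 150
```

>>> apply_moves(deltas=[0.01,-0.07,0,0,0,0,0,0,0,0,0,0,0,0,0,0,0,0,0,0,0,0,0,0,0,0,0,0,0,0,0,0,0,0,0,0,0,0,0,0,0,0,0,0,0,0,0,0], grip=2.05)

```text
time: 29.28
tcp_pos: [0.6351, -0.0573, 0.0615]
ee_rot: [[0.987, 0.161, 0.0], [0.161, -0.987, -0.0], [0.0, 0.0, -1.0]]
wrist_force: [0.3, -3.6, 6.6]
opening: 0.0213
gripper_force: 30.1
```

>>> apply_moves(deltas=[0,0,0,0,0,0,0,0,0,0,0,0,0,0,0,0,0,0,0,0,0,0,0,0,0,0,0,0,0,0,0,0,0,0,0,0,0,0,0,0,0,0,0,0,0,0,0,0], grip=1.4)

```text
time: 29.95
tcp_pos: [0.6352, -0.0576, 0.0616]
ee_rot: [[0.987, 0.161, 0.001], [0.161, -0.987, -0.0], [0.001, 0.0, -1.0]]
wrist_force: [-0.0, -5.5, 5.8]
opening: 0.02
gripper_force: 55.1
```

```bash
python3 m4.py wrist,scene 21
python3 - <<'E'
import cv2,numpy as np
w=cv2.imread('pics/wrist_21.png'); s=cv2.imread('pics/scene_21.png')
cv2.imwrite('pics/f21.png',np.hstack([cv2.resize(w[170:370,150:450],(420,280)),cv2.resize(s[210:360,190:330],(300,280))]))
E
```

```text
29.95 [ 0.6352 -0.0576  0.0616] yaw -80.75 F [-0.  -5.5  5.8] op 0.019992893782453752 rack xy 83.8 0.6
wrist mark x per row [-23.0, -23.5, -24.0, -21.5, -12.5] min [69 69 68 88 72] med [125.  127.  124.  127.   78.5]
  legtop x [-16.2 -12.8 -10.6] z 85.8 3469
  horntop x [70.6 88.  94.6] 1242
scene mark x per row [-4.0, -24.5, 4.0, -1.5, 0.5] min [180 201  97  60  59] med [183.5 203.  122.5 109.  131. ]
  legtop x [-16.3 -12.3  -8.8] z 86.7 155
```

View pics/f21.png

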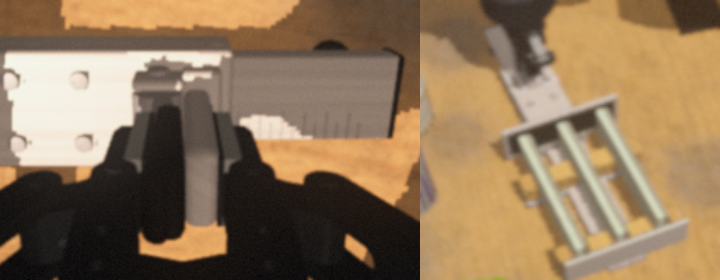

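The lever stands flush and upright along the horn. The opening reads 20.0 mm, and the sensor read the 12.5 mm stone about 0.5 mm low too. The leg top is at -12.8, as aimed for. I'll settle one call and hand in.

>>> apply_moves(deltas=[0,0,0,0,0,0,0,0,0,0,0,0,0,0,0,0,0,0,0,0,0,0,0,0,0,0,0,0,0,0,0,0,0,0,0,0,0,0,0,0,0,0,0,0,0,0,0,0])

```text
time: 30.72
tcp_pos: [0.6352, -0.0576, 0.0616]
ee_rot: [[0.987, 0.161, 0.001], [0.161, -0.987, -0.0], [0.001, 0.0, -1.0]]
wrist_force: [-0.5, -5.5, 8.2]
opening: 0.0197
gripper_force: 55.1
```

```bash
python3 m4.py wrist 22; python3 -c "
from plant import bot
print(bot.close_job())"
```

```text
30.7167 [ 0.6352 -0.0576  0.0616] yaw -80.75 F [-0.5 -5.5  8.2] op 0.019718120274199308 rack xy 83.8 0.6
wrist mark x per row [-23.0, -21.5, -24.0, -23.0, -13.0] min [69 69 70 87 73] med [126.  127.  125.  127.5  79. ]
  legtop x [-16.3 -12.8 -10.5] z 85.8 3479
  horntop x [70.7 88.  94.7] 1225
the job is handed in; nothing more can be done
None
```

I handed the job in at about 31 s: the stone stands in the front slot, and the gripper still holds the lever pinched shut against the horn at 55 N, with the leg on the long mark to within about 1 mm by my camera measurements (the verdict was not shown).

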